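# Trip test of the supply box

## Task

Give the supply box on the shelf at the mesh gate its routine trip test, pressing and pushing with the closed fingertips only: switch the outlets off at the big rocker (press in its front half), press the round test button right in until the breaker's toggle trips and drops towards the front of the box, push the toggle back towards the mesh, to on, until it catches and stays there, and only then switch the rocker back on (press in its back half, towards the mesh). Grasp and lift nothing, and leave the loose things on the shelf where they are.

Things in the scene. Friction and masses are not known exactly. Their poses are not given: they have to be found in the camera images.
- shelf: dark sheet-steel tray shelf, 235 mm deep (x), 565 long (y), on hooks in the mesh of the gate, which stands upright 28 mm behind its back edge. Origin: middle of its top face; x towards the mesh, z up. A 12 mm lip runs round it, and at its ends thin stays rise from the front to 125 mm at the back. A tape roll and a steel block (45 mm high) lie at the end near the robot
- supply_box: supply box: grey sheet-metal console, 150 mm deep (x), 258 wide (y), screwed to a tray shelf that hangs on the mesh gate. Origin: middle of its underside; x from its front to its back, y to its left seen from the front, z up. Its top slopes up to the back by 0.21 rad: 39 mm high in front, 71 behind, 55 in the middle. On it lie three fascia plates, in varying order. A conduit stands behind it
- switch_module: metal fascia plate 78 mm wide, 126 long, with the big rocker switch in its middle, in a black frame 72 x 42 mm whose rim stands 8 mm above the slope. The plate's face lies 3 mm above the slope. Origin under its middle, level with the box's; axes as the box
- breaker_module: white fascia plate, 78 x 126 mm, face 3 mm above the slope: the breaker. Its toggle is 18 mm left of the plate's middle line, its round test button 22 mm right of it (40 mm apart); rims round them stand 6 mm above the slope. Origin under its middle, level with the box's; axes as the box
- outlet_module: metal fascia plate, 78 x 126 mm, with two round outlets under grey covers 47 mm across, fixed, tops 12 mm above the slope; not used. Origin under its middle, level with the box's
- rocker (a joint): rocker switch, a black paddle bent like a shallow V, 58 mm long (front to back), 31 wide. 0 = on: back half pressed in, front half standing up. 0.28 rad = off: front half pressed in. It snaps over its middle at about 3 N on the points below and stays; the pressed half lies parallel to the slope, 8 mm above it
- rocker_front (a point): point on the surface of the rocker's front half (towards the box's front), 18 mm from its middle; it moves 5 mm. Press here for off. Axes: z out of the paddle, within 0.14 rad of square to the slope; y as the box
- rocker_back (a point): the same on the rocker's back half (towards the mesh). Press here for on
- test (a joint): round test button, 21 mm across. 0 = out, its top 13 mm above the slope; 0.0055 m = right in. Springs back; 1 N to start, 2.3 N right in. Its stem is the catch of the toggle: pressed in by 3 mm it lets the toggle trip, and it dips by itself for a moment when the toggle is pushed back past it
- test_top (a point): centre of the test button's top, moving with it; z out of it, square to the slope; x up the slope to the back, y as the box
- toggle (a joint): the breaker's toggle, a black paddle 21 mm wide, 8 to 10 thick, hinged along y 8 mm under the slope. 0 = on and caught, leaning 0.42 rad to the back; 0.84 rad = tripped, leaning 0.42 rad to the front, held there by a spring. Pushing it back takes up to 2.5 N at its tip, 5 N near its foot; push it past 0 (stop at -0.1), then it catches and stays
- toggle_tip (a point): middle of the toggle's rounded end, 34 mm from its hinge, 23 mm above the slope at both ends of its swing, which is 28 mm front to back. z points along the toggle away from the hinge, y as the box. The plate in front of the tripped toggle is free for 40 mm: set the fingertips down there, just above the slope, and push to the back, up along the slope
- bolt: steel M16 bolt, 80 mm tall, standing loose on its head on the shelf; origin under its head, z up. Leave it
- elbow: grey galvanised pipe elbow, 64 x 64 x 33 mm, loose on the shelf; origin at its underside. Leave it
- screwdriver: screwdriver with a green handle, 185 mm long, loose on the shelf behind the box; origin at its underside. Leave it

How it is judged:
By the outcome, as a careful person would: the job done as asked, in the order asked, and still so for the second after the job is handed in, with the robot touching nothing.
It also fails if it takes over 51 s, if anything falls off the work surface, if the arm or the gripper's body presses on something with over 40 N, if the wrist force passes 120 N, or if a joint passes its speed limit or range.

## Robot

A 6-joint arm with a two-finger parallel gripper is mounted at the origin on a cart in front of the work surface, level with it; the furniture and walls round the work are solid. World frame = base frame: x ahead of the robot, y to its left, z up, the work surface at z = 0. Lengths are in m, angles in rad, forces in N, time in s.
With the tool pointing down it reaches from about 0.35 to 0.875 m from the base axis. Payload 15.5 kg.
Tool frame: the origin (TCP) lies midway between the tips of the shut fingers; the grasp point (between the pads) lies 19 mm behind it; z points along the fingers, y is the line along which they close (so a half turn about z gives the same grasp; the last joint's range is limited). The gripper opens to 85 mm and grips with 20 to 120 N. Pads are 22 mm wide; open, the fingers measure 114 mm over their backs; the gripper's body (76 mm by 85 mm) begins 54 mm behind the grasp point. The pads swing forward as they close: fully open they stand 13 mm farther back than shut.
Start: joints at [1.04, 0.494, 1.345, -0, 1.302, -0.096], TCP at [0.263, 0.567, 0.231] pointing down, gripper open.
Joint ranges: [-2.91, 2.91], [-0.82, 2.16], [0.22, 2.67], [-1.22, 4.37], [0.12, 2.79], [-3.08, 3.08]. Speed limits (rad/s): [1.89, 1.89, 2.57, 3.01, 3.01, 3.01].

## Interface

Orientations are given as [roll, pitch, yaw] about the fixed x, y, z axes, in that order (R = Rz(yaw) Ry(pitch) Rx(roll)).
In Python, from bench import robot gives the robot as it stands.
- The arm moves only by the tool step_arm, never from a script. Its argument "moves" is a list of rows, each an object of numbers: "ax", "ay", "az": the turn, a rotation vector about the tool's x, y, z in units of 10 degrees (1.0 is 10 degrees); "tx", "ty", "tz": the shift along the tool's x, y, z in units of 60 mm (1.0 is 60 mm); "jaw": the finger opening in mm, from 0 to 85.4. A call has 1 to 20 rows; each row shifts and turns the commanded pose from where the row before left it, along the tool's axes as they then stand; what a row does not reach is not made up. A row lasts 1/8 s, in which the tool goes at most 62.5 mm and 10.7 degrees, less where a joint would pass 70% of its speed; a pose out of reach is approached as far as the arm can. A call is refused whole if a number of a shift passes 1 or a number of a turn 1, either way. A call with a gripper value outside its range is refused whole. The fingers move at their own pace and stop on an object; "grip_force" is the grip in N (left out, the last holds). Time passes only in rows, so rows that do not move let the fingers close. It gives the time, the measured TCP pose, the force, the opening and the grip force at its end, in the units of the state.
- robot.state(): the state, without advancing time (a new reading comes with each control period).
- robot.get_image(name): name is "scene" or "top" or "wrist"; returns a dict with "pixels" (384x512x3 uint8, red, green, blue), "mtx" (3x3 intrinsics, pixels), "view" (4x4, takes a point from world to camera coordinates). Camera axes: x right, y down, z forward; pixel columns grow to the right and rows downward; lengths in m; the calibration is good to about 2 mm. A picture is of the moment at which its call begins. There is no depth.
- robot.job_done(): hands the job in; it is judged then, once.
The state is a dict: "time_s": time; "joint_positions": joint angles; "qvel": joint speeds; "joint_efforts": joint torques, N m; "position": TCP position; "orientation": TCP orientation; "ft_force": force on the tool from outside, world axes, zero at the start; "wrist_torque": the same for the moment, N m; "width": opening from 0.0 (shut) to 1.0 (fully open); "grasp_force": force on a finger pad.
Only numpy, scipy, OpenCV 4.12 (cv2) and the standard library are available. Lean on these libraries where they do the work, as an engineer would, in place of code of your own. Each camera call takes 0.05 s, during which the arm holds its last target. There are 200 camera calls.

## Working session

There is one attempt and no reset: what is moved stays moved. The work goes in short steps, Python scripts to look and compute and a tool call to move; the robot and the scene stay as the last step left them, time stands still between calls to the robot, and variables do not carry over. Pictures are saved under pics/ and viewed, at most 10 in all, crops included, and the job is handed in when it is done.

Besides the shell and the picture viewer there is one more tool, called after ">>>" as name(argument=value, ...) on one line, values as JSON. step_arm: Moves the arm, as the interface text tells. Its arguments: {"type":"object","properties":{"moves":{"type":"array","items":{"type":"object","properties":{"ax":{"type":"number"},"ay":{"type":"number"},"az":{"type":"number"},"tx":{"type":"number"},"ty":{"type":"number"},"tz":{"type":"number"},"jaw":{"type":"number"}}}},"grip_force":{"type":"number"}},"required":["moves"]}

```bash
mkdir -p pics; ls
python3 - <<'E'
from bench import robot
import cv2,numpy as np
for n in("scene","top"):
    d=robot.get_image(n); cv2.imwrite(f"pics/{n}0.png",d["pixels"][...,::-1]); print(n,d["mtx"].round(1).tolist(),d["view"].round(3).tolist())
    np.savez(f"{n}0.npz",**d)
print(robot.state())
E
```

```text
pics
scene [[411.4, 0.0, 257.3], [0.0, 411.4, 186.8], [0.0, 0.0, 1.0]] [[-0.608, 0.793, -0.019, -0.036], [0.475, 0.345, -0.81, -0.081], [-0.636, -0.502, -0.586, 1.551], [0.0, 0.0, 0.0, 1.0]]
top [[393.7, 0.0, 258.3], [0.0, 393.7, 193.5], [0.0, 0.0, 1.0]] [[0.012, -1.0, 0.027, 0.379], [-0.998, -0.013, -0.065, 0.474], [0.065, -0.026, -0.998, 1.135], [0.0, 0.0, 0.0, 1.0]]
{'time_s': 0.1, 'joint_positions': array([ 1.04047709e+00,  4.94103347e-01,  1.34607843e+00, -2.36806464e-05,
        1.30252945e+00, -9.54882200e-02]), 'qvel': array([ 0.00161207, -0.0001979 , -0.00204397, -0.00076766, -0.00010221,
       -0.00031494]), 'joint_efforts': array([ 2.67340714e-03, -8.83590603e+01, -3.84561324e+01, -4.02911087e-05,
        5.03044022e-03,  7.43151145e-05]), 'position': array([0.26311063, 0.56654531, 0.23076776]), 'orientation': array([-3.14047700e+00, -8.39259043e-05,  2.70676788e+00]), 'ft_force': array([ 0.21167304,  0.04826799, -0.39689505]), 'wrist_torque': array([ 0.02053936, -0.01916009, -0.02323249]), 'grasp_force': 0.0, 'width': 0.9981346868800443}
```

View pics/scene0.png

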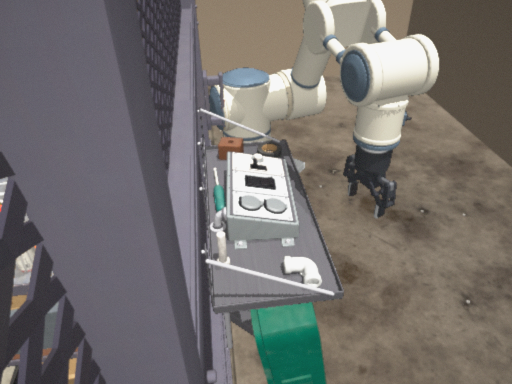

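View pics/top0.png

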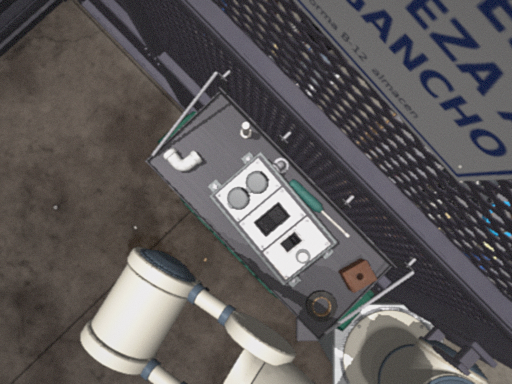

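The top view shows the plates, from upper left to lower right: outlets (~248,189), rocker (~271,218), and breaker with its toggle at ~(291,241) and button at ~(304,256). The mesh is at the upper right. I'll zoom in on both views.

Run:
```python
import cv2,numpy as np
a=np.load("top0.npz")["pixels"][140:295,200:350,::-1]; b=np.load("scene0.npz")["pixels"][140:260,205:305,::-1]
a=cv2.resize(a,None,fx=3.8,fy=3.8,interpolation=cv2.INTER_CUBIC)
b=cv2.resize(b,(200*1,240),interpolation=cv2.INTER_CUBIC)
c=np.zeros((590,800,3),np.uint8);c[:a.shape[0],:a.shape[1]]=a;c[:240,590:790]=b
cv2.imwrite("pics/z1.png",c)
```

```text
(no output)
```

View pics/z1.png

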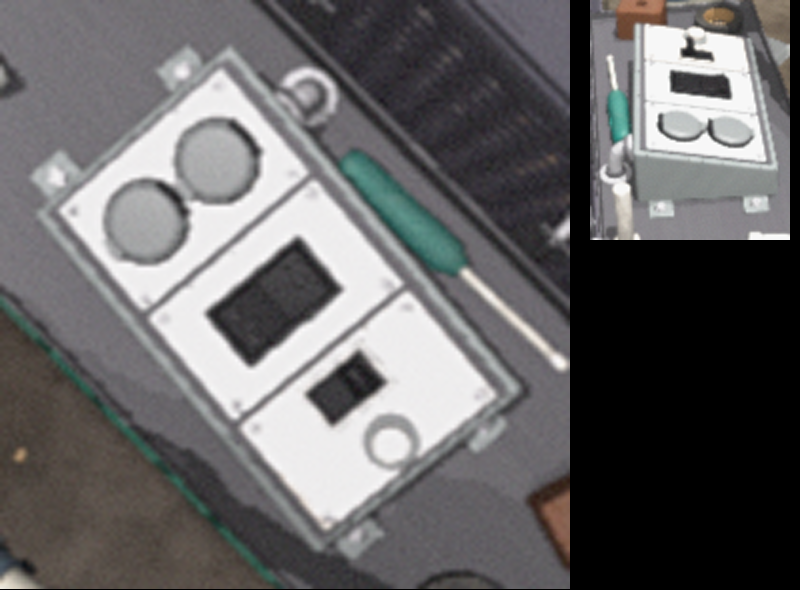

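```bash
cat > h.py <<'E'
import cv2,numpy as np
def ray(d,uv):
    R=d["view"][:3,:3];t=d["view"][:3,3]
    k=np.linalg.inv(d["mtx"])@np.array([uv[0],uv[1],1.]); return -R.T@t,R.T@k
def onz(d,uv,z):
    o,r=ray(d,uv); return o+r*(z-o[2])/r[2]
def proj(d,p):
    c=np.atleast_2d(p)@d["view"][:3,:3].T+d["view"][:3,3]; q=c@d["mtx"].T; return q[:,:2]/q[:,2:]
def tri(d1,u1,d2,u2):
    P=[d["mtx"]@d["view"][:3] for d in(d1,d2)]
    X=cv2.triangulatePoints(P[0],P[1],np.array(u1,float).reshape(2,1),np.array(u2,float).reshape(2,1))[:,0]; return X[:3]/X[3]
E
python3 - <<'E'
from h import *
quads={}
for n,roi in(("top",(200,140,350,295)),("scene",(205,140,305,260))):
    d=dict(np.load(n+"0.npz")); g=d["pixels"].min(2).copy(); m=np.zeros_like(g)
    x0,y0,x1,y1=roi; s=4
    big=cv2.resize(g[y0:y1,x0:x1],None,fx=s,fy=s,interpolation=cv2.INTER_CUBIC)
    b=(big>(185 if n=="top" else 185)).astype(np.uint8); b=cv2.morphologyEx(b,cv2.MORPH_CLOSE,np.ones((11,11)))
    c=max(cv2.findContours(b,0,2)[0],key=cv2.contourArea); h=cv2.convexHull(c)
    # four-corner by decreasing eps
    for e in range(4,60):
        q=cv2.approxPolyDP(h,e,True)[:,0]
        if len(q)==4: break
    q=(q+.5)/s-.5+[x0,y0]; quads[n]=q; print(n,e,cv2.contourArea(c)/16,q.round(1).tolist())
    for z in(.045,.071):print([onz(d,p,z).round(3)[:2].tolist() for p in q])
E
```

```text
top 4 6299.40625 [[257.1, 158.1], [329.6, 243.1], [285.6, 278.4], [215.4, 195.4]]
[[0.568, 0.39], [0.33, 0.183], [0.231, 0.307], [0.46, 0.506]]
[[0.564, 0.391], [0.332, 0.189], [0.235, 0.309], [0.459, 0.504]]
scene 12 4128.96875 [[228.1, 152.1], [280.9, 159.4], [297.4, 223.6], [216.1, 216.6]]
[[0.026, -0.072], [-0.048, 0.118], [0.215, 0.36], [0.332, 0.145]]
[[0.057, -0.042], [-0.014, 0.141], [0.24, 0.375], [0.354, 0.167]]
```

Run:
```python
from h import *
t=dict(np.load("top0.npz"));s=dict(np.load("scene0.npz"))
T=np.array([[257.1,158.1],[329.6,243.1],[285.6,278.4],[215.4,195.4]]);S=np.array([[231,220],[228.5,153],[282.5,154],[294,221.5]])
X=np.array([tri(t,a,s,b) for a,b in zip(T,S)]);print(X.round(3))
for i in range(4):print(np.linalg.norm(X[i]-X[(i+1)%4]).round(4), (X[i]-X[(i+1)%4])[:2].round(3))
```

```text
[[0.53  0.394 0.294]
 [0.348 0.235 0.308]
 [0.267 0.334 0.301]
 [0.445 0.488 0.279]]
0.2422 [0.182 0.159]
0.1288 [ 0.081 -0.1  ]
0.2366 [-0.178 -0.154]
0.1279 [-0.085  0.094]
```

>>> step_arm(moves=[{"tz": -0.9, "jaw": 0}, {"tz": -0.9, "jaw": 0}, {"tz": -0.9, "jaw": 0}, {"tz": -0.9, "az": 0.6, "jaw": 0}, {"az": 0.6, "jaw": 0}, {"az": 0.6, "jaw": 0}, {"az": 0.6, "jaw": 0}])

```text
invalid input
```

>>> step_arm(moves=[{"tx": -0.6}, {"tx": -0.6}, {"tx": -0.6}, {"tx": -0.6}, {"tx": -0.2, "ty": -0.3}, {}, {}])

```text
invalid input
```

Run:
```python
from h import *
from bench import robot
for n in("wrist","top"):
    d=robot.get_image(n); np.savez(n+"1.npz",**d); cv2.imwrite(f"pics/{n}1.png",d["pixels"][...,::-1])
s=robot.state(); print(s["time_s"],s["position"],s["orientation"],d["view"].shape)
```

```text
0.2 [0.26313065 0.56665216 0.23091517] [-3.14080334e+00 -8.43249015e-05  2.70683937e+00] (4, 4)
```

View pics/wrist1.png

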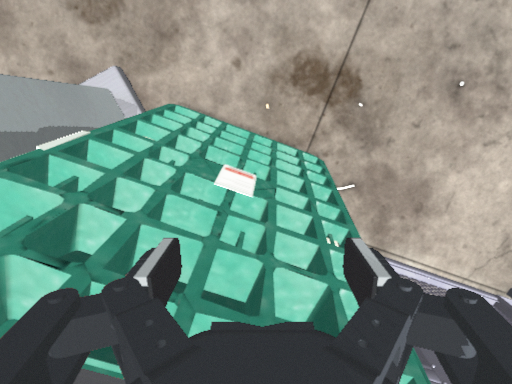

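The moves were refused, perhaps because each row needs every field. The wrist view shows only the green bin below, so the arm hasn't moved.

>>> step_arm(grip_force=20, moves=[{"tx": 0, "ty": 0, "tz": -0.9, "ax": 0, "ay": 0, "az": 0, "jaw": 0}, {"tx": 0, "ty": 0, "tz": -0.9, "ax": 0, "ay": 0, "az": 0, "jaw": 0}, {"tx": 0, "ty": 0, "tz": -0.9, "ax": 0, "ay": 0, "az": 0, "jaw": 0}, {"tx": 0, "ty": 0, "tz": -0.9, "ax": 0, "ay": 0, "az": 0.6, "jaw": 0}, {"tx": 0, "ty": 0, "tz": 0, "ax": 0, "ay": 0, "az": 0.6, "jaw": 0}, {"tx": 0, "ty": 0, "tz": 0, "ax": 0, "ay": 0, "az": 0.6, "jaw": 0}, {"tx": 0, "ty": 0, "tz": 0, "ax": 0, "ay": 0, "az": 0.6, "jaw": 0}])

```text
time_s: 1.08
position: [0.2632, 0.5668, 0.4471]
orientation: [-3.141, 0.0, 2.284]
ft_force: [-0.4, -0.3, -0.7]
width: -0.002
grasp_force: 0.0
```

>>> step_arm(moves=[{"tx": -0.6, "ty": 0, "tz": 0, "ax": 0, "ay": 0, "az": 0, "jaw": 0}, {"tx": -0.6, "ty": 0, "tz": 0, "ax": 0, "ay": 0, "az": 0, "jaw": 0}, {"tx": -0.6, "ty": 0, "tz": 0, "ax": 0, "ay": 0, "az": 0, "jaw": 0}, {"tx": -0.6, "ty": -0.3, "tz": 0, "ax": 0, "ay": 0, "az": 0, "jaw": 0}, {"tx": -0.6, "ty": -0.3, "tz": 0, "ax": 0, "ay": 0, "az": 0, "jaw": 0}, {"tx": -0.6, "ty": 0, "tz": 0, "ax": 0, "ay": 0, "az": 0, "jaw": 0}, {"tx": 0, "ty": 0, "tz": 0, "ax": 0, "ay": 0, "az": 0, "jaw": 0}])

```text
time_s: 1.95
position: [0.3792, 0.3788, 0.4473]
orientation: [-3.142, 0.0, 2.285]
ft_force: [-0.6, 0.1, -0.1]
width: -0.0
grasp_force: 0.0
```

Run:
```python
from h import *
from bench import robot
d=robot.get_image("wrist"); np.savez("wrist2.npz",**d); cv2.imwrite("pics/wrist2.png",d["pixels"][...,::-1])
s=robot.state(); print(s["time_s"],s["position"],s["orientation"])
```

```text
2.0 [0.37851036 0.37976321 0.44726787] [-3.14150165e+00 -1.22305219e-04  2.28617037e+00]
```

View pics/wrist2.png

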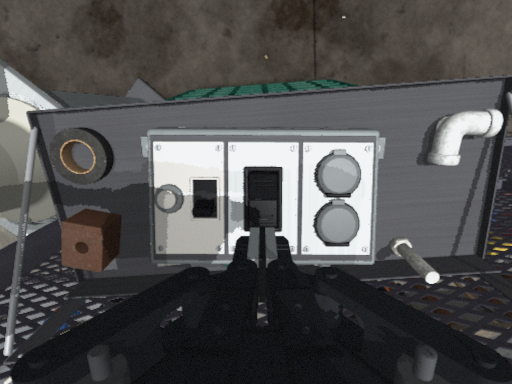

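The wrist view shows the box square on: the button at ~(169,199), the toggle frame at ~(205,198), the rocker frame at ~(263,198), and plate gaps at columns ~226 and ~301. Next I'll get the corners by mask and fit the box pose from all three views.

Run:
```python
from h import *
from scipy.optimize import least_squares
w=dict(np.load("wrist2.npz"));t=dict(np.load("top0.npz"));s=dict(np.load("scene0.npz"))
g=w["pixels"].min(2)
# plate edges along scan lines
for r in(150,165,180):
    row=g[r,140:390].astype(int); e=np.where(np.diff((row>150).astype(int)))[0]+140; print(r,e.tolist())
for c in(165,185,240,285,310,365):
    col=g[125:275,c].astype(int); e=np.where(np.diff((col>130).astype(int)))[0]+125; print(c,e.tolist())
dark=((g<60)*255).astype(np.uint8)
for x0,y0,x1,y1 in((186,170,224,230),(238,155,290,228)):
    ys,xs=np.where(dark[y0:y1,x0:x1]);print("dark",xs.min()+x0,xs.max()+x0,ys.min()+y0,ys.max()+y0)
c=cv2.HoughCircles(cv2.resize(g[175:225,150:190],None,fx=4,fy=4,interpolation=2),cv2.HOUGH_GRADIENT,1.5,200,param1=100,param2=20,minRadius=25,maxRadius=75);print(None if c is None else (c[0]/4+[150,175,0]).tolist())
big=cv2.resize(w["pixels"][125:275,140:300,::-1],None,fx=5,fy=4,interpolation=cv2.INTER_CUBIC);big=cv2.resize(w["pixels"][125:270,140:300,::-1],(660,598),interpolation=cv2.INTER_CUBIC);cv2.imwrite("pics/z2.png",big)
```

```text
150 [142, 146, 152, 223, 227, 298, 302, 331, 334, 373, 375, 383]
165 [153, 223, 227, 298, 302, 316, 325, 354, 358, 372, 375, 376]
180 [153, 192, 216, 223, 227, 243, 281, 298, 301, 314, 323, 355, 359, 372, 374, 376]
165 [129, 134, 140, 184, 193, 208, 215, 216, 220, 221, 222, 223, 224, 225, 226, 227, 247, 249]
185 [129, 134, 140, 253]
240 [129, 134, 140, 202, 219, 236]
285 [130, 134, 141, 237]
310 [130, 135, 141, 254, 260, 262]
365 [130, 135, 141, 254, 260, 263]
dark 193 216 180 216
dark 244 281 167 227
[[168.9375, 198.8125, 14.799999237060547]]
```

View pics/z2.png

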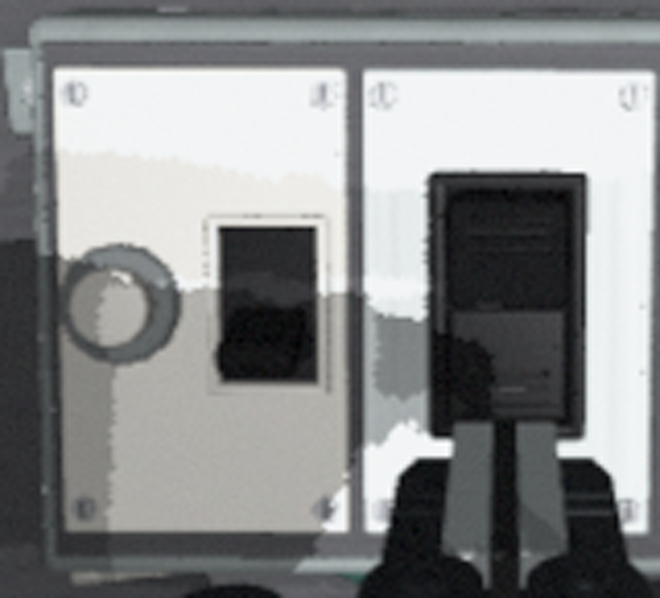

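```bash
cat >> h.py <<'E'
al=0.21;ca,sa=np.cos(al),np.sin(al)
def L(u,v,h): # along slope u (to back), v left, h above slope -> box frame
    return np.array([u*ca-h*sa, v, .055+u*sa+h*ca])
def W(p,pose):
    x,y,z,a=pose[:4]; R=np.array([[np.cos(a),-np.sin(a),0],[np.sin(a),np.cos(a),0],[0,0,1]]); return np.atleast_2d(p)@R.T+[x,y,z]
E
cat > fit.py <<'E'
from h import *
from scipy.optimize import least_squares
w=dict(np.load("wrist2.npz"));t=dict(np.load("top0.npz"));s=dict(np.load("scene0.npz"))
# BL,BR,FR,FL (left/right seen from the front)
T=np.array([[257.1,158.1],[329.6,243.1],[285.6,278.4],[215.4,195.4]]);S=np.array([[231,220],[228.5,153],[282.5,154],[294,221.5]])
Wr=np.array([[372.8,254.2],[154.8,253.3],[152.9,140.5],[374.6,141.3]])
def M(P): b=P+.039; return np.array([L(.063,b,.003),L(.063,-b,.003),L(-.063,-b,.003),L(-.063,b,.003)])
def r(p,sets): return np.concatenate([(proj(d,W(M(p[4]),p))-q).ravel()*k for d,q,k in sets])
for sets in([(w,Wr,1)],[(t,T,1)],[(w,Wr,1),(t,T,1)],[(w,Wr,1),(t,T,1),(s,S,.5)]):
    o=least_squares(r,[.4,.363,.237,-.855,.081],args=(sets,)); print(o.x.round(4),o.fun.round(1).tolist())
pose=o.x;np.save("pose.npy",pose)
print("h6 pts wrist, local (u,v):")
def loc(d,uv,h):
    o_,k=ray(d,uv);a=pose[3];R=np.array([[np.cos(a),-np.sin(a),0],[np.sin(a),np.cos(a),0],[0,0,1]])
    o_=R.T@(o_-pose[:3]);k=R.T@k;n=np.array([-sa,0,ca]);q=o_+k*((h-n@(o_-[0,0,.055]))/(n@k)); q=q-[0,0,.055]
    return [round(float(q@[ca,0,sa])*1e3,1),round(float(q[1])*1e3,1)]
print("button ring",loc(w,(168.9,198.8),.006),"toggle frame",loc(w,(204.9,198.5),.006),"rocker frame",loc(w,(262.7,198.9),.008),"top btn",loc(t,(303.6,256.5),.010))
E
python3 fit.py
```

```text
[ 0.3962  0.3635  0.2403 -0.8611  0.0832] [-1.1, -0.2, 0.6, 0.2, -0.6, 0.1, 1.1, -0.0]
[ 0.3965  0.3613  0.2227 -0.8538  0.0828] [0.1, 0.2, -0.0, -0.1, 0.1, 0.0, -0.2, -0.2]
[ 0.396   0.3635  0.2414 -0.8594  0.0822] [-1.5, 0.0, 1.1, 0.7, -0.3, 0.3, 0.4, -0.2, -0.1, -0.8, 0.5, 0.8, -0.6, 1.4, -1.6, -0.6]
[ 0.3965  0.363   0.239  -0.8589  0.0832] [-1.4, -0.5, 1.2, 0.3, -0.3, 0.7, 0.5, 0.2, -0.3, -1.2, 0.8, 0.8, -0.2, 1.4, -1.6, -1.1, 1.0, -2.9, 1.8, -0.5, -0.8, 2.3, -0.4, -0.3]
h6 pts wrist, local (u,v):
button ring [0.2, -105.0] toggle frame [-0.1, -65.2] rocker frame [0.0, -1.3] top btn [2.1, -106.3]
```

```bash
cat > go.py <<'E'
from h import *
import sys
from bench import robot
from scipy.spatial.transform import Rotation as Ro
pose=np.load("pose.npy"); s=robot.state()
R=Ro.from_euler("xyz",s["orientation"]).as_matrix()
Rb=Ro.from_euler("z",pose[3]).as_matrix(); q=Rb.T@(s["position"]-pose[:3])-[0,0,.055]
print("t",round(s["time_s"],2),"now u,v,h mm",(1e3*np.array([q@[ca,0,sa],q[1],q@[-sa,0,ca]])).round(1),"F in slope axes",(np.array([[ca,0,sa],[0,1,0],[-sa,0,ca]])@Rb.T@s["ft_force"]).round(2))
G=Rb@Ro.from_euler("y",-al).as_matrix()@np.diag([-1,1,-1.]) # wanted tool: z into the slope, x to the front
print("turn units",(Ro.from_matrix(R.T@G).as_rotvec()/np.radians(10)).round(2))
for a in sys.argv[1:]:
    u,v,h=[float(x)/1e3 for x in a.split(",")]
    print(a,"shift units (current axes)",(R.T@(W(L(u,v,h),pose)[0]-s["position"])/.06).round(2),"(final axes)",(G.T@(W(L(u,v,h),pose)[0]-s["position"])/.06).round(2))
E
python3 go.py -18,0,45
```

```text
t 2.0 now u,v,h mm [  8.   -2.7 155. ] F in slope axes [ 0.15 -0.86 -0.75]
turn units [ 0.   -1.2   0.02]
-18,0,45 shift units (current axes) [0.04 0.05 1.88] (final axes) [0.43 0.04 1.83]
```

>>> step_arm(moves=[{"tx": 0, "ty": 0, "tz": 0, "ax": 0, "ay": -0.6, "az": 0, "jaw": 0}, {"tx": 0, "ty": 0, "tz": 0, "ax": 0, "ay": -0.6, "az": 0, "jaw": 0}, {"tx": 0.2, "ty": 0, "tz": 0.6, "ax": 0, "ay": 0, "az": 0, "jaw": 0}, {"tx": 0.23, "ty": 0.04, "tz": 0.6, "ax": 0, "ay": 0, "az": 0, "jaw": 0}, {"tx": 0, "ty": 0, "tz": 0.6, "ax": 0, "ay": 0, "az": 0, "jaw": 0}, {"tx": 0, "ty": 0, "tz": 0, "ax": 0, "ay": 0, "az": 0, "jaw": 0}, {"tx": 0, "ty": 0, "tz": 0, "ax": 0, "ay": 0, "az": 0, "jaw": 0}])

```text
time_s: 2.88
position: [0.3782, 0.3849, 0.3376]
orientation: [3.14, 0.209, 2.288]
ft_force: [-0.5, -0.2, -0.1]
width: -0.001
grasp_force: 0.0
```

```bash
python3 go.py -18,0,18
python3 - <<'E'
from h import *
from bench import robot
d={n:robot.get_image(n) for n in("wrist","scene")}
a=cv2.resize(d["wrist"]["pixels"][...,::-1],(480,360));b=cv2.resize(d["scene"]["pixels"][130:270,200:320,::-1],(309,360),interpolation=2)
cv2.imwrite("pics/c3.png",np.hstack([a,b]))
E
```

```text
t 2.88 now u,v,h mm [-18.9   0.4  48.7] F in slope axes [-0.21 -0.52 -0.06]
turn units [ 0.02 -0.    0.03]
-18,0,18 shift units (current axes) [-0.01 -0.01  0.51] (final axes) [-0.01 -0.01  0.51]
```

View pics/c3.png

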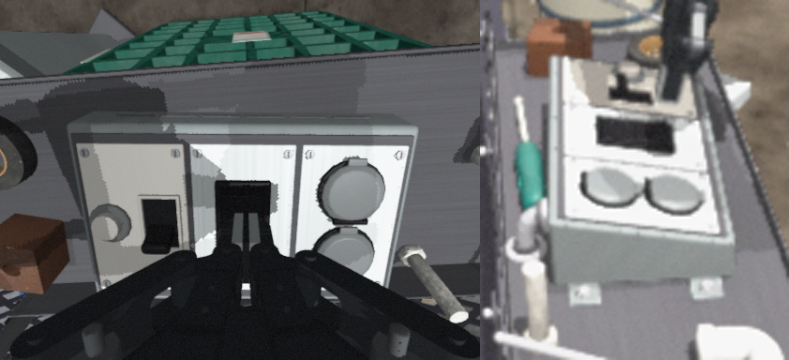

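The closed tips hover over the front half of the rocker. Now pressing down.

>>> step_arm(moves=[{"tx": 0, "ty": 0, "tz": 0.25, "ax": 0, "ay": 0, "az": 0, "jaw": 0}, {"tx": 0, "ty": 0, "tz": 0.2, "ax": 0, "ay": 0, "az": 0, "jaw": 0}, {"tx": 0, "ty": 0, "tz": 0.05, "ax": 0, "ay": 0, "az": 0, "jaw": 0}, {"tx": 0, "ty": 0, "tz": 0.05, "ax": 0, "ay": 0, "az": 0, "jaw": 0}, {"tx": 0, "ty": 0, "tz": 0, "ax": 0, "ay": 0, "az": 0, "jaw": 0}])

```text
time_s: 3.6
position: [0.3826, 0.3788, 0.3039]
orientation: [-3.142, 0.21, 2.288]
ft_force: [-0.3, 0.0, 0.0]
width: -0.002
grasp_force: 0.0
```

>>> step_arm(moves=[{"tx": 0, "ty": 0, "tz": 0.04, "ax": 0, "ay": 0, "az": 0, "jaw": 0}, {"tx": 0, "ty": 0, "tz": 0, "ax": 0, "ay": 0, "az": 0, "jaw": 0}])

```text
time_s: 3.85
position: [0.3829, 0.3785, 0.3016]
orientation: [-3.142, 0.21, 2.288]
ft_force: [0.3, -1.0, 0.5]
width: 0.003
grasp_force: 0.0
```

>>> step_arm(moves=[{"tx": 0, "ty": 0, "tz": 0.03, "ax": 0, "ay": 0, "az": 0, "jaw": 0}, {"tx": 0, "ty": 0, "tz": 0, "ax": 0, "ay": 0, "az": 0, "jaw": 0}])

```text
time_s: 4.1
position: [0.3831, 0.3782, 0.2998]
orientation: [-3.141, 0.209, 2.288]
ft_force: [0.9, 0.2, 0.1]
width: 0.001
grasp_force: 0.0
```

```bash
python3 go.py -18,0,8
```

```text
t 4.1 now u,v,h mm [-18.6  -0.2   9.9] F in slope axes [0.39 0.81 0.06]
turn units [ 0.01 -0.    0.03]
-18,0,8 shift units (current axes) [-0.01  0.    0.03] (final axes) [-0.01  0.    0.03]
```

>>> step_arm(moves=[{"tx": 0, "ty": 0, "tz": 0.03, "ax": 0, "ay": 0, "az": 0, "jaw": 0}, {"tx": 0, "ty": 0, "tz": 0, "ax": 0, "ay": 0, "az": 0, "jaw": 0}])

```text
time_s: 4.35
position: [0.3833, 0.3783, 0.2994]
orientation: [3.14, 0.209, 2.288]
ft_force: [-7.0, -0.7, 18.2]
width: -0.004
grasp_force: 8.8
```

>>> step_arm(moves=[{"tx": 0, "ty": 0, "tz": 0.03, "ax": 0, "ay": 0, "az": 0, "jaw": 0}, {"tx": 0, "ty": 0, "tz": 0, "ax": 0, "ay": 0, "az": 0, "jaw": 0}])

```text
time_s: 4.6
position: [0.3835, 0.3783, 0.299]
orientation: [3.138, 0.209, 2.287]
ft_force: [-14.7, -1.1, 37.2]
width: 0.001
grasp_force: 18.9
```

>>> step_arm(moves=[{"tx": 0, "ty": 0, "tz": 0.03, "ax": 0, "ay": 0, "az": 0, "jaw": 0}, {"tx": 0, "ty": 0, "tz": 0, "ax": 0, "ay": 0, "az": 0, "jaw": 0}])

```text
time_s: 4.85
position: [0.3837, 0.3784, 0.2987]
orientation: [3.136, 0.209, 2.287]
ft_force: [-23.2, -2.9, 56.0]
width: -0.001
grasp_force: 28.9
```

Hard stop at h≈9.5, so it should be pressed. I'll back off and look.

>>> step_arm(moves=[{"tx": 0, "ty": 0, "tz": -0.5, "ax": 0, "ay": 0, "az": 0, "jaw": 0}, {"tx": 0, "ty": 0, "tz": -0.5, "ax": 0, "ay": 0, "az": 0, "jaw": 0}, {"tx": 0, "ty": -0.6, "tz": 0, "ax": 0, "ay": 0, "az": 0, "jaw": 0}, {"tx": 0, "ty": -0.6, "tz": 0, "ax": 0, "ay": 0, "az": 0, "jaw": 0}, {"tx": 0, "ty": -0.6, "tz": 0, "ax": 0, "ay": 0, "az": 0, "jaw": 0}, {"tx": 0, "ty": 0, "tz": 0, "ax": 0, "ay": 0, "az": 0, "jaw": 0}])

```text
time_s: 5.6
position: [0.2929, 0.3146, 0.3536]
orientation: [3.141, 0.209, 2.288]
ft_force: [0.4, -0.2, -0.1]
width: 0.005
grasp_force: 0.0
```

```bash
python3 go.py 0,-105.2,25
python3 - <<'E'
from h import *
from bench import robot
d={n:robot.get_image(n) for n in("wrist","scene")}
np.savez("wrist4.npz",**d["wrist"])
a=cv2.resize(d["wrist"]["pixels"][...,::-1],(480,360));b=cv2.resize(d["scene"]["pixels"][130:270,200:320,::-1],(309,360),interpolation=2)
cv2.imwrite("pics/c4.png",np.hstack([a,b]))
E
```

```text
t 5.6 now u,v,h mm [ -18.  -110.1   64.8] F in slope axes [ 0.45  0.16 -0.15]
turn units [ 0.01 -0.    0.03]
0,-105.2,25 shift units (current axes) [-0.3   0.08  0.66] (final axes) [-0.3   0.08  0.66]
```

View pics/c4.png

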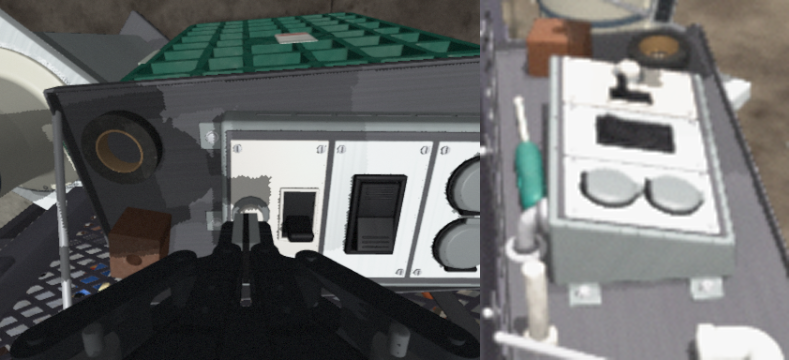

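The rocker appears flipped. Its crease is at ~(373,218), and the tips stopped flush where a raised half would have stood 5 mm higher. The tips are beside the button, so that's next.

>>> step_arm(moves=[{"tx": -0.3, "ty": 0.08, "tz": 0, "ax": 0, "ay": 0, "az": 0, "jaw": 0}, {"tx": 0, "ty": 0, "tz": 0.4, "ax": 0, "ay": 0, "az": 0, "jaw": 0}, {"tx": 0, "ty": 0, "tz": 0.3, "ax": 0, "ay": 0, "az": 0, "jaw": 0}, {"tx": 0, "ty": 0, "tz": 0.1, "ax": 0, "ay": 0, "az": 0, "jaw": 0}, {"tx": 0, "ty": 0, "tz": 0.04, "ax": 0, "ay": 0, "az": 0, "jaw": 0}, {"tx": 0, "ty": 0, "tz": 0, "ax": 0, "ay": 0, "az": 0, "jaw": 0}, {"tx": 0, "ty": 0, "tz": 0, "ax": 0, "ay": 0, "az": 0, "jaw": 0}])

```text
time_s: 6.58
position: [0.3165, 0.2981, 0.3082]
orientation: [3.141, 0.209, 2.288]
ft_force: [-0.4, 0.0, 0.2]
width: -0.003
grasp_force: 0.0
```

```bash
python3 go.py 0,-105.2,9
```

```text
t 6.58 now u,v,h mm [-1.000e-01 -1.029e+02  1.460e+01] F in slope axes [-0.22 -0.25  0.25]
turn units [ 0.01 -0.    0.03]
0,-105.2,9 shift units (current axes) [-0.   -0.04  0.09] (final axes) [-0.   -0.04  0.09]
```

>>> step_arm(moves=[{"tx": 0, "ty": -0.03, "tz": 0, "ax": 0, "ay": 0, "az": 0, "jaw": 0}, {"tx": 0, "ty": 0, "tz": 0.04, "ax": 0, "ay": 0, "az": 0, "jaw": 0}, {"tx": 0, "ty": 0, "tz": 0.02, "ax": 0, "ay": 0, "az": 0, "jaw": 0}, {"tx": 0, "ty": 0, "tz": 0, "ax": 0, "ay": 0, "az": 0, "jaw": 0}])

```text
time_s: 7.08
position: [0.3155, 0.296, 0.3042]
orientation: [-3.141, 0.209, 2.288]
ft_force: [-1.3, 0.3, 1.9]
width: 0.0
grasp_force: 1.0
```

>>> step_arm(moves=[{"tx": 0, "ty": 0, "tz": 0.02, "ax": 0, "ay": 0, "az": 0, "jaw": 0}, {"tx": 0, "ty": 0, "tz": 0, "ax": 0, "ay": 0, "az": 0, "jaw": 0}])

```text
time_s: 7.32
position: [0.3156, 0.2959, 0.3031]
orientation: [-3.142, 0.209, 2.288]
ft_force: [-1.4, 0.7, 3.0]
width: -0.003
grasp_force: 1.9
```

>>> step_arm(moves=[{"tx": 0, "ty": 0, "tz": 0.02, "ax": 0, "ay": 0, "az": 0, "jaw": 0}, {"tx": 0, "ty": 0, "tz": 0, "ax": 0, "ay": 0, "az": 0, "jaw": 0}])

```text
time_s: 7.58
position: [0.3158, 0.2959, 0.3027]
orientation: [3.141, 0.209, 2.288]
ft_force: [-8.7, -1.5, 19.1]
width: -0.001
grasp_force: 9.8
```

```bash
python3 go.py
```

```text
t 7.58 now u,v,h mm [  -0. -105.    9.] F in slope axes [-0.5  -7.6  19.63]
turn units [ 0.01 -0.    0.03]
```

The button is right in at 19 N (h=9.0 against 7.5 true, so my heights read 1.5 mm high). I'll back off to a spot in front of the toggle and look.

>>> step_arm(moves=[{"tx": 0, "ty": 0, "tz": -0.5, "ax": 0, "ay": 0, "az": 0, "jaw": 0}, {"tx": 0, "ty": 0, "tz": -0.4, "ax": 0, "ay": 0, "az": 0, "jaw": 0}, {"tx": 0.4, "ty": 0.3, "tz": 0, "ax": 0, "ay": 0, "az": 0, "jaw": 0}, {"tx": 0.24, "ty": 0.37, "tz": 0, "ax": 0, "ay": 0, "az": 0, "jaw": 0}, {"tx": 0, "ty": 0, "tz": 0, "ax": 0, "ay": 0, "az": 0, "jaw": 0}, {"tx": 0, "ty": 0, "tz": 0, "ax": 0, "ay": 0, "az": 0, "jaw": 0}])

```text
time_s: 8.32
position: [0.3139, 0.3584, 0.3465]
orientation: [-3.141, 0.21, 2.288]
ft_force: [0.7, 0.0, 0.1]
width: -0.001
grasp_force: 0.0
```

```bash
python3 go.py -39,-65.2,9.5
python3 - <<'E'
from h import *
from bench import robot
d={n:robot.get_image(n) for n in("wrist","scene","top")}
np.savez("scene5.npz",**d["scene"])
a=cv2.resize(d["wrist"]["pixels"][120:340,140:420,::-1],(458,360),interpolation=2);b=cv2.resize(d["scene"]["pixels"][140:240,220:310,::-1],(324,360),interpolation=2)
c=np.hstack([a,b]);old=np.load("scene0.npz")["pixels"][140:240,220:310,::-1];old=cv2.resize(old,(216,240),interpolation=2)
t=np.zeros((240,c.shape[1],3),np.uint8);t[:,-216:]=old
w4=cv2.resize(np.load("wrist4.npz")["pixels"][160:290,280:440,::-1],(295,240),interpolation=2);t[:,:295]=w4
cv2.imwrite("pics/c5.png",np.vstack([c,t]))
E
```

```text
t 8.32 now u,v,h mm [-38.4 -65.5  61.9] F in slope axes [ 0.46  0.56 -0.04]
turn units [ 0.   -0.    0.03]
-39,-65.2,9.5 shift units (current axes) [0.01 0.01 0.87] (final axes) [0.01 0.01 0.87]
```

View pics/c5.png

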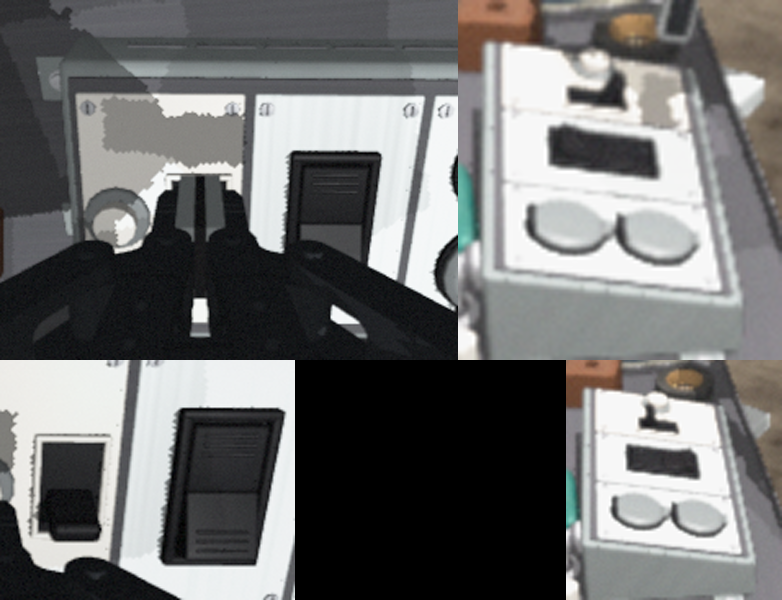

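The toggle has tripped: its stub is now at the front in the scene view at ~(610,92), where before it was at the back. The rocker's back half stands up, so the outlets are off. Setting down in front of the toggle.

>>> step_arm(moves=[{"tx": 0, "ty": 0, "tz": 0.4, "ax": 0, "ay": 0, "az": 0, "jaw": 0}, {"tx": 0, "ty": 0, "tz": 0.3, "ax": 0, "ay": 0, "az": 0, "jaw": 0}, {"tx": 0, "ty": 0, "tz": 0.16, "ax": 0, "ay": 0, "az": 0, "jaw": 0}, {"tx": 0, "ty": 0, "tz": 0, "ax": 0, "ay": 0, "az": 0, "jaw": 0}, {"tx": 0, "ty": 0, "tz": 0, "ax": 0, "ay": 0, "az": 0, "jaw": 0}])

```text
time_s: 9.1
position: [0.3213, 0.351, 0.2969]
orientation: [3.141, 0.209, 2.288]
ft_force: [-0.0, -0.2, 0.5]
width: -0.003
grasp_force: 0.0
```

>>> step_arm(moves=[{"tx": -0.1, "ty": 0, "tz": 0, "ax": 0, "ay": 0, "az": 0, "jaw": 0}, {"tx": -0.1, "ty": 0, "tz": 0, "ax": 0, "ay": 0, "az": 0, "jaw": 0}, {"tx": 0, "ty": 0, "tz": 0, "ax": 0, "ay": 0, "az": 0, "jaw": 0}])

```text
time_s: 9.48
position: [0.3292, 0.3417, 0.299]
orientation: [3.141, 0.209, 2.287]
ft_force: [-1.0, 0.7, -0.0]
width: 0.002
grasp_force: 0.3
```

```bash
python3 go.py -8,-65.2,10
```

```text
t 9.47 now u,v,h mm [-26.2 -64.9  10.8] F in slope axes [-1.16 -0.24  0.23]
turn units [ 0.01 -0.    0.03]
-8,-65.2,10 shift units (current axes) [-0.3  -0.01  0.01] (final axes) [-0.3  -0.    0.01]
```

>>> step_arm(moves=[{"tx": -0.1, "ty": 0, "tz": 0.01, "ax": 0, "ay": 0, "az": 0, "jaw": 0}, {"tx": -0.1, "ty": 0, "tz": 0, "ax": 0, "ay": 0, "az": 0, "jaw": 0}, {"tx": 0, "ty": 0, "tz": 0, "ax": 0, "ay": 0, "az": 0, "jaw": 0}])

```text
time_s: 9.85
position: [0.3369, 0.3326, 0.3007]
orientation: [-3.142, 0.209, 2.287]
ft_force: [-1.1, 1.1, -0.6]
width: -0.001
grasp_force: 0.5
```

>>> step_arm(moves=[{"tx": -0.07, "ty": 0, "tz": 0, "ax": 0, "ay": 0, "az": 0, "jaw": 0}, {"tx": 0, "ty": 0, "tz": 0, "ax": 0, "ay": 0, "az": 0, "jaw": 0}])

```text
time_s: 10.1
position: [0.3393, 0.3299, 0.3015]
orientation: [3.142, 0.209, 2.288]
ft_force: [-1.9, 1.8, -0.1]
width: -0.0
grasp_force: 1.1
```

>>> step_arm(moves=[{"tx": -0.05, "ty": 0, "tz": 0, "ax": 0, "ay": 0, "az": 0, "jaw": 0}, {"tx": 0, "ty": 0, "tz": 0, "ax": 0, "ay": 0, "az": 0, "jaw": 0}])

```text
time_s: 10.35
position: [0.3414, 0.3275, 0.3021]
orientation: [-3.142, 0.21, 2.288]
ft_force: [-0.5, -0.7, -0.1]
width: 0.002
grasp_force: 0.0
```

```bash
python3 go.py -8,-65.2,10
```

```text
t 10.35 now u,v,h mm [ -7.2 -64.9   9.9] F in slope axes [ 0.12 -0.85 -0.16]
turn units [ 0.01 -0.    0.03]
-8,-65.2,10 shift units (current axes) [ 0.01 -0.   -0.  ] (final axes) [ 0.01 -0.   -0.  ]
```

>>> step_arm(moves=[{"tx": -0.03, "ty": 0, "tz": 0, "ax": 0, "ay": 0, "az": 0, "jaw": 0}, {"tx": 0, "ty": 0, "tz": 0, "ax": 0, "ay": 0, "az": 0, "jaw": 0}])

```text
time_s: 10.6
position: [0.3425, 0.3263, 0.3025]
orientation: [-3.142, 0.209, 2.288]
ft_force: [-1.7, 1.2, -0.0]
width: -0.002
grasp_force: 0.9
```

>>> step_arm(moves=[{"tx": -0.03, "ty": 0, "tz": 0, "ax": 0, "ay": 0, "az": 0, "jaw": 0}, {"tx": 0, "ty": 0, "tz": 0, "ax": 0, "ay": 0, "az": 0, "jaw": 0}])

```text
time_s: 10.85
position: [0.3434, 0.3252, 0.3028]
orientation: [-3.142, 0.209, 2.288]
ft_force: [-3.0, 4.4, -0.8]
width: 0.001
grasp_force: 2.2
```

```bash
python3 go.py -8,-65.2,10
```

```text
t 10.85 now u,v,h mm [ -4.1 -64.9   9.9] F in slope axes [-5.36  0.58  0.36]
turn units [ 0.01 -0.01  0.03]
-8,-65.2,10 shift units (current axes) [ 0.06 -0.   -0.  ] (final axes) [ 0.06 -0.   -0.  ]
```

>>> step_arm(moves=[{"tx": -0.03, "ty": 0, "tz": 0, "ax": 0, "ay": 0, "az": 0, "jaw": 0}, {"tx": 0, "ty": 0, "tz": 0, "ax": 0, "ay": 0, "az": 0, "jaw": 0}])

```text
time_s: 11.1
position: [0.3437, 0.3249, 0.3028]
orientation: [-3.141, 0.206, 2.288]
ft_force: [-11.8, 14.5, -4.8]
width: -0.001
grasp_force: 7.9
```

>>> step_arm(moves=[{"tx": -0.03, "ty": 0, "tz": 0, "ax": 0, "ay": 0, "az": 0, "jaw": 0}, {"tx": 0, "ty": 0, "tz": 0, "ax": 0, "ay": 0, "az": 0, "jaw": 0}])

```text
time_s: 11.35
position: [0.3439, 0.3246, 0.3029]
orientation: [-3.141, 0.203, 2.289]
ft_force: [-19.0, 23.5, -6.7]
width: -0.001
grasp_force: 13.8
```

```bash
python3 go.py
```

```text
t 11.35 now u,v,h mm [ -3.3 -65.    9.8] F in slope axes [-30.9    0.99  -0.29]
turn units [ 0.01 -0.04  0.03]
```

Firmly at the stop. I'll back off, move over to the rocker's back half, and check the toggle numerically from the scene camera.

>>> step_arm(moves=[{"tx": 0.3, "ty": 0, "tz": 0, "ax": 0, "ay": 0, "az": 0, "jaw": 0}, {"tx": 0, "ty": 0, "tz": -0.4, "ax": 0, "ay": 0, "az": 0, "jaw": 0}, {"tx": 0, "ty": 0, "tz": -0.45, "ax": 0, "ay": 0, "az": 0, "jaw": 0}, {"tx": -0.2, "ty": 0.5, "tz": 0, "ax": 0, "ay": 0, "az": 0, "jaw": 0}, {"tx": -0.4, "ty": 0.6, "tz": 0, "ax": 0, "ay": 0, "az": 0, "jaw": 0}, {"tx": 0, "ty": 0, "tz": 0, "ax": 0, "ay": 0, "az": 0, "jaw": 0}, {"tx": 0, "ty": 0, "tz": 0, "ax": 0, "ay": 0, "az": 0, "jaw": 0}])

```text
time_s: 12.22
position: [0.3999, 0.3603, 0.3569]
orientation: [-3.141, 0.21, 2.288]
ft_force: [-0.7, -0.2, 0.2]
width: -0.003
grasp_force: 0.0
```

```bash
python3 go.py 18,0,20
python3 - <<'E'
from h import *
from bench import robot
p=np.load("pose.npy"); n=robot.get_image("scene"); np.savez("scene6.npz",**n)
w=robot.get_image("wrist"); np.savez("wrist6.npz",**w)
a=np.load("scene0.npz")["pixels"];b=np.load("scene5.npz")["pixels"];c=n["pixels"]
for u in(.014,-.014):
    q=proj(n,W(L(u,-.0652,.020),p))[0]; x,y=q.round().astype(int); f=lambda i:i[y-2:y+3,x-2:x+3].mean().round(0)
    print(u,q.round(1),f(a),f(b),f(c))
f=lambda i:i[150:175,245:275].astype(float)
print("diff now-vs-on",abs(f(c)-f(a)).mean(),"now-vs-tripped",abs(f(c)-f(b)).mean())
E
```

```text
t 12.22 now u,v,h mm [17.3  0.7 60.7] F in slope axes [-0.33 -0.67  0.26]
turn units [ 0.   -0.    0.03]
18,0,20 shift units (current axes) [-0.01 -0.01  0.68] (final axes) [-0.01 -0.01  0.68]
0.014 [253.7 161. ] 114.0 214.0 127.0
-0.014 [265.1 162.5] 242.0 105.0 200.0
diff now-vs-on 54.44088888888889 now-vs-tripped 49.949333333333335
```

The toggle is back to on and holding: dark at its back position, bright at its front position. Pressing the rocker's back half.

>>> step_arm(moves=[{"tx": 0, "ty": 0, "tz": 0.4, "ax": 0, "ay": 0, "az": 0, "jaw": 0}, {"tx": 0, "ty": 0, "tz": 0.27, "ax": 0, "ay": 0, "az": 0, "jaw": 0}, {"tx": 0, "ty": 0, "tz": 0.08, "ax": 0, "ay": 0, "az": 0, "jaw": 0}, {"tx": 0, "ty": 0, "tz": 0.06, "ax": 0, "ay": 0, "az": 0, "jaw": 0}, {"tx": 0, "ty": 0, "tz": 0, "ax": 0, "ay": 0, "az": 0, "jaw": 0}])

```text
time_s: 12.95
position: [0.4068, 0.353, 0.31]
orientation: [3.141, 0.209, 2.288]
ft_force: [-0.8, 0.1, -1.1]
width: -0.002
grasp_force: 0.0
```

>>> step_arm(moves=[{"tx": 0, "ty": 0, "tz": 0.03, "ax": 0, "ay": 0, "az": 0, "jaw": 0}, {"tx": 0, "ty": 0, "tz": 0, "ax": 0, "ay": 0, "az": 0, "jaw": 0}])

```text
time_s: 13.2
position: [0.4071, 0.3526, 0.308]
orientation: [3.141, 0.209, 2.288]
ft_force: [-0.1, -0.5, 0.0]
width: -0.002
grasp_force: 0.0
```

>>> step_arm(moves=[{"tx": 0, "ty": 0, "tz": 0.03, "ax": 0, "ay": 0, "az": 0, "jaw": 0}, {"tx": 0, "ty": 0, "tz": 0, "ax": 0, "ay": 0, "az": 0, "jaw": 0}])

```text
time_s: 13.45
position: [0.4074, 0.3526, 0.307]
orientation: [3.14, 0.209, 2.288]
ft_force: [-3.8, 0.2, 10.7]
width: -0.003
grasp_force: 5.6
```

```bash
python3 go.py 18,0,8
```

```text
t 13.45 now u,v,h mm [17.4  1.4  9.6] F in slope axes [-0.35 -2.73 11.05]
turn units [ 0.01 -0.    0.03]
18,0,8 shift units (current axes) [-0.01 -0.02  0.03] (final axes) [-0.01 -0.02  0.03]
```

>>> step_arm(moves=[{"tx": 0, "ty": 0, "tz": 0.02, "ax": 0, "ay": 0, "az": 0, "jaw": 0}, {"tx": 0, "ty": 0, "tz": 0, "ax": 0, "ay": 0, "az": 0, "jaw": 0}, {"tx": 0, "ty": 0, "tz": -0.5, "ax": 0, "ay": 0, "az": 0, "jaw": 0}, {"tx": 0, "ty": 0, "tz": -0.6, "ax": 0, "ay": 0, "az": 0, "jaw": 0}, {"tx": -0.2, "ty": -0.6, "tz": -0.5, "ax": 0, "ay": 0, "az": 0, "jaw": 0}, {"tx": -0.2, "ty": -0.6, "tz": 0, "ax": 0, "ay": 0, "az": 0, "jaw": 0}, {"tx": 0, "ty": -0.6, "tz": 0, "ax": 0, "ay": 0, "az": 0, "jaw": 0}, {"tx": 0, "ty": 0, "tz": 0, "ax": 0, "ay": 0, "az": 0, "jaw": 0}, {"tx": 0, "ty": 0, "tz": 0, "ax": 0, "ay": 0, "az": 0, "jaw": 0}])

```text
time_s: 14.58
position: [0.3288, 0.2788, 0.4041]
orientation: [3.141, 0.209, 2.288]
ft_force: [0.6, 0.6, 0.1]
width: -0.002
grasp_force: 0.0
```

```bash
python3 go.py
python3 - <<'E'
from h import *
from bench import robot
d={n:robot.get_image(n) for n in("wrist","scene")}
p=np.load("pose.npy")
def crop(i,n,f,s):
    x,y=proj(i,W(L(0,-.045,.01),p))[0].astype(int);c=i["pixels"][max(0,y-f):y+f,max(0,x-f):x+f,::-1];return cv2.resize(c,s,interpolation=2)
a=crop(d["wrist"],0,85,(440,440));b=crop(d["scene"],0,35,(350,290));z=crop(dict(np.load("scene0.npz")),0,35,(350,290))
o=crop(dict(np.load("wrist2.npz")),0,55,(440,140))
cv2.imwrite("pics/c7.png",np.hstack([np.vstack([a,o]),np.vstack([b,z])]))
E
```

```text
t 14.57 now u,v,h mm [  42.  -106.3  103.6] F in slope axes [-0.06  0.89  0.07]
turn units [ 0.01 -0.    0.03]
```

View pics/c7.png

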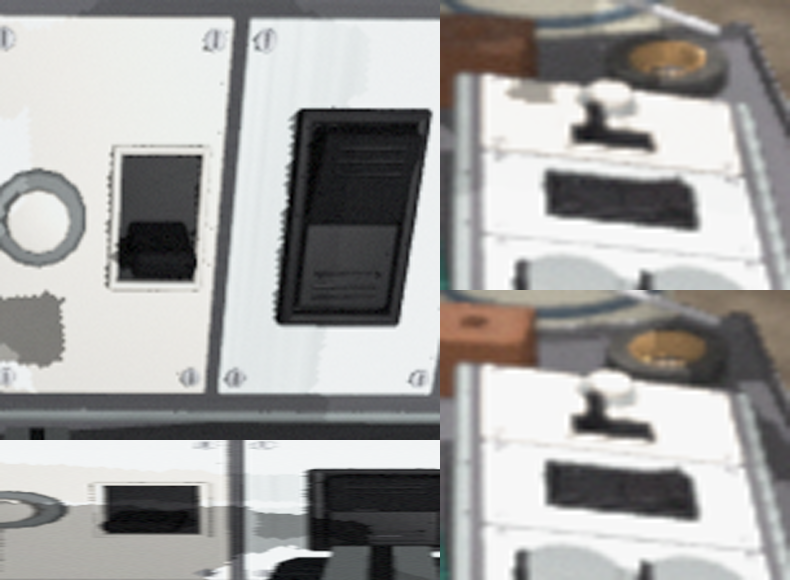

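The final scene crop (top right) matches the initial one (bottom right): toggle leaning back, and the rocker's front half up, so it's on. The arm is clear, so I'm handing in.

```bash
python3 -c "
from bench import robot; print(robot.job_done())"
```

```text
the job is handed in; nothing more can be done
None
```

I ran the trip test in the order asked (rocker off, test button tripped the toggle, toggle pushed back and caught, rocker on) and handed it in at about 15 s with the arm clear; no verdict came back.

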